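# Make up the bath kit and the grooming kit

## Task

Make up two guest kits from the stock on the bathroom shelf. Bath kit, in the long tray: put the leaf-shaped soap dish in the large bay first, then lay the soap flat in the middle of the dish, and stand the small travel bottle in the small bay; grooming kit, in the squarer tray: lay the comb flat in the wide bay and stand the swab dispenser in the narrow bay. Do not let the ceramic dish drop, and leave the tumbler and the nail brush where they are.

Things in the scene. Friction and masses are not known exactly. Their poses are not given: they have to be found in the camera images.
- bath_tray: The long tray for the bath kit: shallow light grey plastic, fixed to the shelf, 228 mm (its x) by 122 mm (its y), 12 mm high, floor 4 mm thick, walls 4 mm thick. One divider runs along its y, so that there are two bays: the large one is 150 x 114 mm inside, its centre at x = -35 mm; the small one is 66 x 114 mm inside (x by y), its centre at x = +77 mm; both at y = 0. Origin: centre of its underside. z up.
- groom_tray: The squarer tray for the grooming kit: shallow light grey plastic, fixed to the shelf, 174 mm (its x) by 176 mm (its y), 12 mm high, floor 4 mm thick, walls 4 mm thick. One divider runs along its x, so that there are two bays: the wide one is 166 x 96 mm inside (x by y), its centre at y = -36 mm; the narrow one is 166 x 68 mm inside, its centre at y = +50 mm; both at x = 0. Origin: centre of its underside. z up.
- dish_mid (a point): Leaf-shaped soap dish of white glazed ceramic, loose, 130 mm long along its x (pointed tip to +x, stem to -x), 64 mm wide along its y, 20 mm high, about 160 g. The sides are straight and parallel for 30 mm about the middle. The flat inside lies 14 mm above its underside, with a low rim 6 mm thick and 6 mm higher round the edge. This point: its middle, half-way up (10 mm above the underside). z up.
- soap_mid (a point): Small cream bar of soap, loose, 50 mm (its x) by 34 mm (its y) by 28 mm high, about 55 g. This point: its centre, 14 mm above the underside. z up.
- comb_mid (a point): Black plastic comb lying flat, loose, 140 mm long (its x), 34 mm wide (its y; back to +y, teeth to -y), 12 mm thick, about 30 g. This point: its centre, 6 mm above the underside. z up.
- swabs_mid (a point): Lidded swab dispenser of clear polystyrene with white swabs inside, loose, standing: cylinder of 50 mm diameter, 58 mm high, the lid (top 12 mm) 51 mm across, about 70 g. This point: its centre, 29 mm above the underside. z up.
- bottle_mid (a point): Small white travel bottle with a grey screw cap, loose, standing: body 36 mm in diameter up to 44 mm, then a shoulder, cap 22 mm in diameter; 64 mm high, about 55 g. This point: on its axis, half-way up, 32 mm above the underside. z up.
- tumbler: Bystander: low white ceramic tumbler, open at the top, 64 mm across the rim, 55 mm high, loose among the stock. Not part of either kit. Origin: centre of its underside.
- nail_brush: Bystander: wooden nail brush with pale bristles, standing on its bristles, 34 x 85 mm, 38 mm high, loose, beyond the stock. Not part of either kit. Origin: centre of its underside.
Mind the look-alikes: they are no part of the job. What is shaped like the part that bears bottle_mid but black or purple is not meant.

How it is judged:
On the way, in this order (a step that is already met when the one before it is completed fails the run):
1. the leaf dish lies flat in the large bay of the long tray, released (x of dish_mid in the frame of bath_tray between -0.067 and -0.003 m and y of dish_mid in the frame of bath_tray between -0.03 and 0.03 m and z of dish_mid in the frame of bath_tray between 0.01 and 0.0175 m and angle between dish_mid's own z axis and vertical below 0.08 rad and contact force between the fingers and dish below 0.05 N), for 0.2 s.
2. the soap lies flat on the dish in the tray, released (x of dish_mid in the frame of bath_tray between -0.067 and -0.003 m and y of dish_mid in the frame of bath_tray between -0.03 and 0.03 m and z of dish_mid in the frame of bath_tray between 0.01 and 0.0175 m and angle between dish_mid's own z axis and vertical below 0.08 rad and x of soap_mid in the frame of dish_mid between -0.02 and 0.02 m and y of soap_mid in the frame of dish_mid between -0.014 and 0.014 m and z of soap_mid in the frame of dish_mid between 0.014 and 0.0235 m and angle between soap_mid's own z axis and vertical below 0.15 rad and contact force between the fingers and soap below 0.05 N), for 0.2 s.
At the end, for the whole second after the job is handed in: Long tray: dish flat on the large bay's floor, soap flat on it (within 20 mm along, 14 mm across of its middle), bottle upright on the small bay's floor. Squarer tray: comb flat in the wide bay, dispenser upright in the narrow bay, each on the bay's floor. All released, at rest (all of step 2 and contact force between the fingers and dish below 0.05 N and linear speed of each of dish, soap, comb, swabs, bottle below 0.02 m/s and angular speed of each of dish, soap, comb, swabs, bottle below 0.2 rad/s and x of comb_mid in the frame of groom_tray between -0.035 and 0.035 m and y of comb_mid in the frame of groom_tray between -0.072 and 0 m and z of comb_mid in the frame of groom_tray between 0.006 and 0.0135 m and angle between each of comb_mid, swabs_mid, bottle_mid's own z axis and vertical below 0.08 rad and contact force between the fingers and comb below 0.05 N and x of swabs_mid in the frame of groom_tray between -0.062 and 0.062 m and y of swabs_mid in the frame of groom_tray between 0.039 and 0.061 m and z of swabs_mid in the frame of groom_tray between 0.029 and 0.037 m and contact force between the fingers and swabs below 0.05 N and x of bottle_mid in the frame of bath_tray between 0.06 and 0.094 m and y of bottle_mid in the frame of bath_tray between -0.042 and 0.042 m and z of bottle_mid in the frame of bath_tray between 0.032 and 0.04 m and contact force between the fingers and bottle below 0.05 N); the robot touches nothing.
It fails at once if the tumbler is moved more than 20 mm or tipped (distance of tumbler from where it was at the start of the episode above 0.02 m or angle between tumbler's own z axis and vertical above 0.4 rad).
It fails at once if the nail brush is moved more than 20 mm or tipped (distance of nail_brush from where it was at the start of the episode above 0.02 m or angle between nail_brush's own z axis and vertical above 0.4 rad).
It fails at once if the ceramic dish is dropped (falls free at more than 0.6 m/s, about 2 cm) (contact force between the fingers and dish below 0.05 N and linear speed of dish above 0.6 m/s).
It also fails if it takes over 128 s, if anything falls off the work surface, if the arm or the gripper's body presses on something with over 40 N, if the wrist force passes 120 N, or if a joint passes its speed limit or range.

## Robot

A 6-joint arm with a two-finger parallel gripper is mounted at the origin on the work surface. World frame = base frame: x ahead of the robot, y to its left, z up, the work surface at z = 0. Lengths are in m, angles in rad, forces in N, time in s.
With the tool pointing down it reaches from about 0.25 to 0.725 m from the base axis. Payload 4 kg.
Tool frame: the origin (TCP) lies on the centre line of the jaws, within the pads' length; the fingertips stand 11 mm ahead of it and the grasp point (between the pads) lies 8 mm behind it (bot.nose_length is the distance from the TCP to the fingertips, in m); z points along the fingers, y is the direction in which the jaws open and shut (so a half turn about z gives the same grasp; the last joint's range is limited). The gripper opens to 85 mm and grips with 20 to 120 N. Pads are 22 mm wide; open, the fingers measure 114 mm over their backs; the gripper's body (76 mm by 85 mm) begins 54 mm behind the grasp point. The pads swing forward as they close: fully open they stand 13 mm farther back than shut.
Start: joints at [-1.287, 0.241, 0.005, 1.335, 0, 1.571], TCP at [0.14, -0.48, 0.242] pointing down, gripper open.
Joint ranges: [-2.72, 2.72], [-1.05, 1.87], [-1.09, 1.28], [-1.99, 2.15], [-1.42, 1.44], [-3.14, 3.14]. Speed limits (rad/s): [2.79, 2.79, 3.14, 3.14, 3.14, 3.14].

## Interface

Orientations are given as a unit quaternion [x, y, z, w].
In Python, from workcell import bot gives the robot as it stands.
- The arm moves only by the tool play_rows, never from a script. Its argument "plan" is one flat list of numbers, 6 for each row, row after row: the shift along the tool's x, y, z in mm, then the turn, a rotation vector about the tool's x, y, z in rad. A call has 1 to 20 rows; each row shifts and turns the commanded pose from where the row before left it, along the tool's axes as they then stand; what a row does not reach is not made up. A row lasts 1/8 s, in which the tool goes at most 62.5 mm and 10.7 degrees, less where a joint would pass 70% of its speed; a pose out of reach is approached as far as the arm can. A call with a gripper value outside its range is refused whole. "hand" is the opening in per cent of the stroke, from 0 (shut) to 100 (fully open), set as the call begins (left out, the last holds). The fingers move at their own pace and stop on an object; the grip force is fixed at half the most. Time passes only in rows, so rows that do not move let the fingers close. It gives the time, the measured TCP pose, the force and the opening at its end, in the units of the state.
- bot.get_obs(): the state, without advancing time (a new reading comes with each control period).
- bot.camera(name): name is "scene" or "top" or "wrist"; returns a dict with "frame" (420x560x3 uint8, blue, green, red), "range_z" (420x560 float32, m along the optical axis (not along the pixel's ray), 0 where there is no reading), "K" (3x3 intrinsics, pixels), "dist" ([k1, k2, p1, p2, k3] as OpenCV has them; the pictures are not rectified), "cam_to_world" (4x4, takes a point from camera to world coordinates). Camera axes: x right, y down, z forward; pixel columns grow to the right and rows downward; lengths in m; the calibration is good to about 2 mm. A picture is of the moment at which its call begins.
- bot.job_done(): hands the job in, once; it reports no verdict.
Trained networks look in the newest picture that a camera, given by its name, has taken for a name from the list of things; names that differ only in an ending like _2 or _b are one class to them, and where a whole thing is asked for, a point or a joint stands for the part that bears it (a point fixed in the world has none). Each returns a list of dicts, best first, with "p" (0 to 1); they miss things now and then, are a little off and sometimes report something else, mostly with a low value. They report only what shows in the picture. A call takes as long as a camera call. They do not tell look-alikes from the thing itself.
- bot.outline_of(query, camera): "mask" (420x560 bool, what is visible of it) and "point" ([row, column] in pixels, amid what is visible of it).
The state is a dict: "clock": time; "joint_pos": joint angles; "joint_vel": joint speeds; "tau": joint torques, N m; "eef_pos": TCP position; "tool_rot": TCP orientation; "ft_force": force on the tool from outside, world axes, zero at the start; "ft_torque": the same for the moment, N m; "grip_width": finger opening in m.
Only numpy, scipy, OpenCV 4.12 (cv2) and the standard library are available. Lean on these libraries where they do the work, as an engineer would, in place of code of your own. Each camera call takes 0.05 s, during which the arm holds its last target.

## Working session

There is one attempt and no reset: what is moved stays moved. The work goes in short steps, Python scripts to look and compute and a tool call to move; the robot and the scene stay as the last step left them, time stands still between calls to the robot, and variables do not carry over. Pictures are saved under pics/ and viewed, and the job is handed in when it is done.

Besides the shell and the picture viewer there is one more tool, called after "Request:" by a JSON object that holds its "api" and its "payload", one argument or row to a line. play_rows: Moves the arm, as the interface text tells. Its arguments: {"type":"object","properties":{"plan":{"type":"array","items":{"type":"number"}},"hand":{"type":"number"}},"required":["plan"]}

```bash
mkdir -p pics; ls; cat > h.py <<'E'
import numpy as np, cv2
from workcell import bot
def save(name,cam,crop=None,scale=1):
    f=cam['frame']
    if crop: r0,r1,c0,c1=crop; f=f[r0:r1,c0:c1]
    if scale!=1: f=cv2.resize(f,None,fx=scale,fy=scale,interpolation=cv2.INTER_CUBIC)
    cv2.imwrite('pics/%s.png'%name,f)
def cloud(cam,mask=None):
    # world points of mask pixels
    z=cam['range_z']; m=(z>0) if mask is None else (mask&(z>0))
    r,c=np.nonzero(m)
    p=cv2.undistortPoints(np.stack([c,r],1).astype(float).reshape(-1,1,2),cam['K'],np.array(cam['dist'],float)).reshape(-1,2)
    zz=z[r,c]; P=np.c_[p*zz[:,None],zz]
    T=np.array(cam['cam_to_world']); return P@T[:3,:3].T+T[:3,3],r,c
def rect(P):
    (c,s,a)=cv2.minAreaRect((P[:,:2]*1000).astype(np.float32)); return np.round(c,1),np.round(s,1),round(a,1)
E
python3 - <<'E'
from h import *
o=bot.get_obs(); print(o)
for n in ['scene','top','wrist']:
    c=bot.camera(n); save(n+'0',c); print(n,np.round(c['cam_to_world'],3).tolist())
E
```

```text
pics
{'clock': 0.0, 'joint_pos': array([-1.28701457e+00,  2.41391024e-01,  3.71865525e-03,  1.33517124e+00,
       -1.60188879e-05,  1.57083483e+00]), 'joint_vel': array([ 6.38142432e-04, -3.42113274e-05, -1.58356972e-03, -4.44646595e-04,
       -1.58475599e-04,  2.03650695e-04]), 'tau': array([ 1.62005588e-03, -3.72320545e+01,  2.52407151e+01,  1.69858849e-02,
        1.16766078e-04, -1.03731313e-05]), 'eef_pos': array([ 0.13982136, -0.4794263 ,  0.24142175]), 'tool_rot': array([ 9.89952570e-01,  1.41396116e-01, -1.52706776e-04, -1.01221749e-03]), 'ft_force': array([ 0.4775484 ,  0.38066575, -0.21727312]), 'ft_torque': array([-0.05405884,  0.00245125, -0.00048109]), 'grip_width': 0.08539902536257972}
scene [[-0.424, 0.647, -0.634, 1.23], [0.906, 0.299, -0.3, 0.322], [-0.005, -0.701, -0.713, 0.794], [0.0, 0.0, 0.0, 1.0]]
top [[0.002, -0.987, 0.16, 0.452], [-1.0, -0.003, -0.007, 0.01], [0.007, -0.16, -0.987, 0.845], [0.0, 0.0, 0.0, 1.0]]
wrist [[0.28, -0.923, -0.265, 0.207], [-0.96, -0.27, -0.074, -0.461], [-0.003, 0.275, -0.961, 0.374], [0.0, 0.0, 0.0, 1.0]]
```

View pics/top0.png

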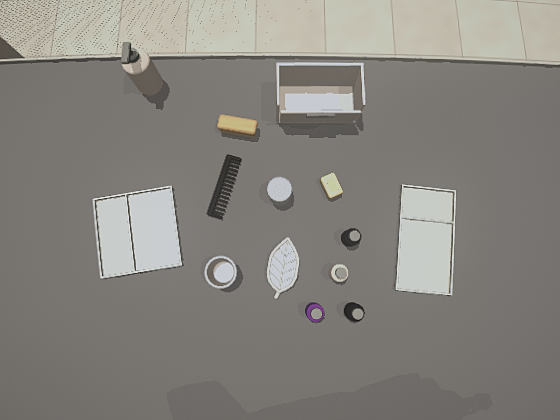

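View pics/scene0.png

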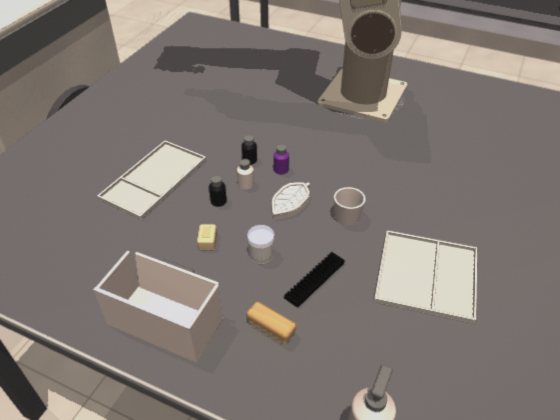

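Top picture: candidates for the bottle are white (col 340,row 273), black (351,237), black (355,312) and purple (315,312). I choose the white one with the grey cap. Dish is at (284,266), soap (332,185), comb (224,187), swabs (280,189), tumbler (221,272), brush (237,124). Long tray is on the right (426,240), squarer tray on the left (138,232).

```bash
python3 - <<'E'
from h import *
c=bot.camera('top'); save('crop1',c,(140,340,190,390),3)
import pickle
det={}
for q in ['bath_tray','groom_tray','dish_mid','soap_mid','comb_mid','swabs_mid','bottle_mid','tumbler','nail_brush']:
    for d in bot.outline_of(q,'top')[:5]:
        P,r,cc=cloud(c,d['mask'])
        if len(P)<10: continue
        det.setdefault(q,[]).append(d['mask'])
        print(q,round(d['p'],2),d['point'],len(P),'rect',*rect(P),'z',np.round(np.percentile(P[:,2],[2,50,98]),3),'mean',np.round(P.mean(0),3), c['frame'][r,cc].mean(0).round())
pickle.dump((c,det),open('det.pkl','wb'))
E
```

```text
bath_tray 0.61 [241.6, 428.3] 5926 rect [ 520.1 -317.6] [130.2 228.8] 83.9 z [0.    0.004 0.013] mean [ 0.519 -0.315  0.004] [191. 197. 193.]
groom_tray 0.6 [236.1, 136.0] 6578 rect [537.3 308.4] [179.4 181. ] 9.6 z [0.001 0.004 0.013] mean [0.535 0.307 0.004] [196. 196. 193.]
dish_mid 0.94 [267.0, 279.6] 1348 rect [460.5  -5.5] [ 63.6 130.3] 77.7 z [-0.001  0.014  0.021] mean [ 0.462 -0.006  0.014] [195. 194. 192.]
soap_mid 0.65 [187.5, 327.5] 411 rect [ 634.  -109.6] [50.2 34.7] 23.6 z [0.006 0.027 0.03 ] mean [ 0.632 -0.108  0.025] [151. 181. 182.]
comb_mid 0.92 [184.2, 218.6] 922 rect [635.  121.1] [ 34.6 140.2] 73.1 z [-0.002  0.01   0.013] mean [0.636 0.122 0.009] [55. 57. 59.]
swabs_mid 0.57 [189.8, 280.4] 564 rect [621.9  -1.9] [50.4 59.9] 35.7 z [0.006 0.057 0.06 ] mean [0.616 0.002 0.053] [183. 179. 177.]
bottle_mid 0.81 [239.4, 351.1] 285 rect [ 522.7 -148.1] [34.9 36.7] 17.1 z [0.01  0.047 0.065] mean [ 0.521 -0.144  0.048] [78. 82. 83.]
bottle_mid 0.61 [307.8, 315.9] 284 rect [373.  -69.3] [34.2 34. ] 50.0 z [0.014 0.047 0.065] mean [ 0.374 -0.067  0.05 ] [124.  92. 119.]
bottle_mid 0.57 [271.6, 337.6] 242 rect [ 450.5 -118.5] [29.9 33.3] 9.1 z [0.013 0.048 0.066] mean [ 0.45  -0.115  0.05 ] [150. 160. 163.]
bottle_mid 0.57 [314.1, 355.1] 309 rect [ 368.9 -149.7] [41.  32.2] 2.4 z [0.002 0.047 0.065] mean [ 0.373 -0.146  0.046] [73. 77. 78.]
tumbler 0.92 [274.7, 218.9] 745 rect [452.  117.4] [59.3 58.3] 45.4 z [0.002 0.012 0.056] mean [0.452 0.122 0.024] [165. 166. 166.]
nail_brush 0.64 [125.5, 237.2] 663 rect [766.2  96.4] [91.1 33.9] 80.1 z [0.005 0.036 0.04 ] mean [0.763 0.093 0.034] [113. 156. 174.]
```

View pics/crop1.png

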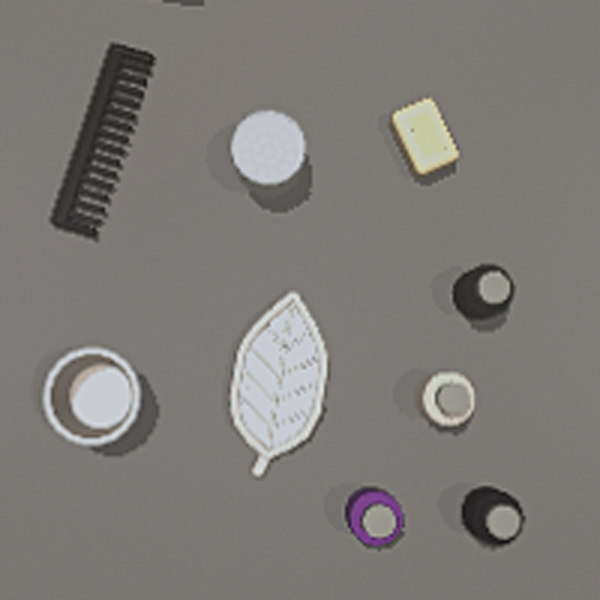

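```bash
python3 - <<'E'
from h import *
import pickle
c,det=pickle.load(open('det.pkl','rb'))
k=np.ones((9,9),np.uint8)
for q,lo,hi in [('bath_tray',.009,.016),('groom_tray',.009,.016),('dish_mid',.005,.03),('soap_mid',.022,.035),('comb_mid',.004,.02),('swabs_mid',.05,.065)]:
    m=cv2.dilate(det[q][0].astype(np.uint8),k)>0
    P,r,cc=cloud(c,m); s=(P[:,2]>lo)&(P[:,2]<hi); P=P[s]
    print(q,len(P),*rect(P))
m=cv2.dilate(det['bottle_mid'][2].astype(np.uint8),np.ones((3,3),np.uint8))>0
P,_,_=cloud(c,m)
for lo,hi in [(.06,.07),(.015,.05)]:
    Q=P[(P[:,2]>lo)&(P[:,2]<hi)]; print('bottle',len(Q),*rect(Q),Q.mean(0).round(4))
m=cv2.dilate(det['swabs_mid'][0].astype(np.uint8),k)>0
P,_,_=cloud(c,m); Q=P[(P[:,2]>.052)]; print(cv2.minEnclosingCircle((Q[:,:2]*1000).astype(np.float32)))
print(bot.nose_length)
E
```

```text
bath_tray 717 [ 520.7 -314.1] [123.5 229. ] 84.1
groom_tray 770 [535.6 306.4] [174.9 176.5] 9.8
dish_mid 1316 [461.   -6.1] [ 63.8 126.4] 79.8
soap_mid 356 [ 634.  -109.8] [50.1 34.2] 24.0
comb_mid 782 [630.9 117.3] [ 44.7 145.7] 73.0
swabs_mid 488 [618.3   1.8] [49.3 49.2] 47.7
bottle 89 [ 450.2 -119.7] [20.5 17.5] 89.7 [ 0.4501 -0.1195  0.0634]
bottle 162 [ 450.1 -118.4] [33.2 33.9] 44.1 [ 0.4505 -0.1157  0.0427]
((619.00341796875, 2.025507926940918), 25.468711853027344)
0.011
```

View pics/wrist0.png

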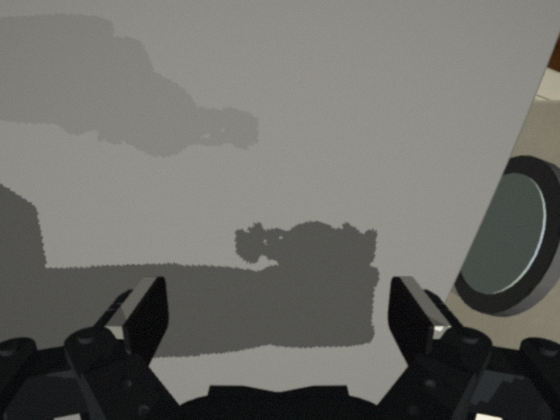

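```bash
python3 - <<'E'
from h import *
from scipy.spatial.transform import Rotation as R
c=bot.camera('wrist'); o=bot.get_obs()
P,r,cc=cloud(c); T=R.from_quat(o['tool_rot'])
L=T.inv().apply(P-o['eef_pos'])*1000
for (r0,r1,c0,c1) in [(275,350,95,170),(275,350,388,450)]:
    s=(r>=r0)&(r<r1)&(cc>=c0)&(cc<c1)&(L[:,2]<60)
    print(s.sum(),np.percentile(L[s],[0,2,50,98,100],axis=0).round(1).tolist())
E
```

```text
4102 [[-11.1, -56.5, -53.4], [-8.4, -54.9, -51.6], [8.2, -42.6, -27.3], [12.8, -41.6, -5.4], [14.6, -38.2, -2.2]]
3732 [[-11.2, 39.6, -53.3], [-8.4, 42.6, -50.7], [7.8, 43.5, -25.5], [12.5, 55.4, -5.1], [13.3, 57.4, -1.8]]
```

Request:
{"api": "play_rows", "payload": {
  "plan": [0,0,0,0,0,-0.17,0,0,0,0,0,-0.17,0,0,0,0,0,-0.17],
  "hand": 100
}}

```text
clock: 1.08
eef_pos: [0.14, -0.48, 0.2424]
tool_rot: [0.921, 0.389, -0.0, 0.0]
ft_force: [-0.5, 0.4, -0.0]
grip_width: 0.0857
```

```bash
cat >> h.py <<'E'
from scipy.spatial.transform import Rotation as R
def state():
    o=bot.get_obs(); T=R.from_quat(o['tool_rot']).as_matrix(); 
    yx=np.degrees(np.arctan2(T[1,0],T[0,0])); yy=np.degrees(np.arctan2(T[1,1],T[0,1]))
    print('t %.2f'%o['clock'],'tcp',(o['eef_pos']*1000).round(1),'xdir %.1f ydir %.1f'%(yx,yy),'tilt %.4f'%np.arccos(-T[2,2]),'w %.1f'%(o['grip_width']*1000),'F',o['ft_force'].round(1),'j1 %.2f j6 %.2f'%(o['joint_pos'][0],o['joint_pos'][5]))
    return o
def plan(target_mm,ydir):
    """yaw turn about tool z needed (rad), then shift along tool axes after turning"""
    o=state(); T=R.from_quat(o['tool_rot']).as_matrix()
    yy=np.degrees(np.arctan2(T[1,1],T[0,1])); d=(ydir-yy+180)%360-180
    tz=-np.radians(d); Tn=T@R.from_rotvec([0,0,tz]).as_matrix()
    s=Tn.T@(np.array(target_mm)-o['eef_pos']*1000)
    tilt=Tn.T@np.cross(Tn[:,2],[0,0,-1])
    print('turn z %.4f'%tz,'shift',s.round(1),'tiltfix',tilt.round(4))
E
python3 -c "
from h import *
plan([460.7,-5.8,120],79)"
```

```text
t 1.07 tcp [ 140.  -480.   242.4] xdir 45.8 ydir -44.2 tilt 0.0001 w 85.7 F [-0.5  0.4 -0. ] j1 -1.29 j6 1.06
turn z -2.1502 shift [-224.3  526.7  122.3] tiltfix [-0.0001  0.0001 -0.    ]
```

Request:
{"api": "play_rows", "payload": {
  "plan": [0,0,0,0,0,-0.179,0,0,0,0,0,-0.179,0,0,0,0,0,-0.179,0,0,0,0,0,-0.179,0,0,0,0,0,-0.179,0,0,0,0,0,-0.179,0,0,0,0,0,-0.179,0,0,0,0,0,-0.179,0,0,0,0,0,-0.179,0,0,0,0,0,-0.179,0,0,0,0,0,-0.179,0,0,0,0,0,-0.179]
}}

```text
clock: 2.58
eef_pos: [0.14, -0.48, 0.2423]
tool_rot: [0.097, 0.995, -0.0, -0.0]
ft_force: [-0.2, -0.0, -0.3]
grip_width: 0.0856
```

Request:
{"api": "play_rows", "payload": {
  "plan": [-16,37.6,5,0,0,0,-16,37.6,5,0,0,0,-16,37.6,5,0,0,0,-16,37.6,5,0,0,0,-16,37.6,5,0,0,0,-16,37.6,5,0,0,0,-16,37.6,5,0,0,0,-16,37.6,5,0,0,0,-16,37.6,5,0,0,0,-16,37.6,5,0,0,0,-16,37.6,5,0,0,0,-16,37.6,5,0,0,0,-16,37.6,5,0,0,0,-16,37.6,5,0,0,0,0,0,0,0,0,0]
}}

```text
clock: 4.45
eef_pos: [0.4651, -0.0066, 0.1719]
tool_rot: [0.098, 0.995, 0.0, 0.0]
ft_force: [-0.8, 0.1, -0.2]
grip_width: 0.0855
```

```bash
python3 -c "
from h import *
plan([460.7,-5.8,8],79)
c=bot.camera('wrist'); save('w1',c)
for d in bot.outline_of('dish_mid','wrist')[:2]:
    P,_,_=cloud(c,d['mask']); P=P[P[:,2]>.006]; print(d['p'],len(P),rect(P)); Q=P
    L=P[:,:2]-P[:,:2].mean(0)
"
```

```text
t 4.45 tcp [465.1  -6.6 171.9] xdir 168.8 ydir 78.8 tilt 0.0003 w 85.5 F [-0.8  0.1 -0.2] j1 -0.01 j6 0.18
turn z -0.0037 shift [  4.5  -0.2 163.9] tiltfix [0.0003 0.     0.    ]
0.82 8980 (array([461.3,  -7.1]), array([ 63.3, 129.9]), 80.4)
```

View pics/w1.png

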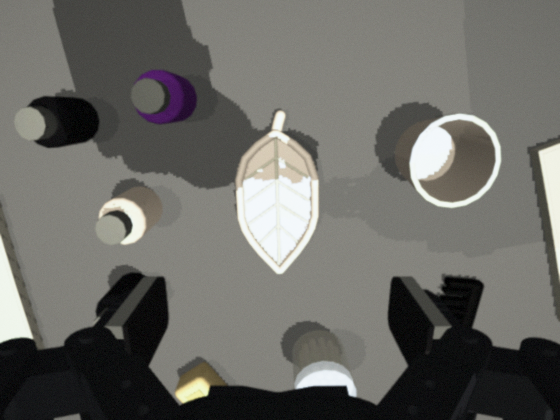

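Wrist picture: the dish lies centred between the jaws at (280,200), stem up; white bottle at (125,220).

Request:
{"api": "play_rows", "payload": {
  "plan": [4,0,10,0,0,-0.02,0,0,30,0,0,0,0,0,30,0,0,0,0,0,30,0,0,0,0,0,30,0,0,0,0,0,20,0,0,0,0,0,10,0,0,0,0,0,4,0,0,0,0,0,0,0,0,0,0,0,0,0,0,0]
}}

```text
clock: 5.8
eef_pos: [0.4608, -0.0078, 0.0091]
tool_rot: [0.09, 0.996, 0.0, 0.001]
ft_force: [-0.7, 0.2, 0.5]
grip_width: 0.0853
```

Request:
{"api": "play_rows", "payload": {
  "plan": [0,0,0,0,0,0,0,0,0,0,0,0,0,0,0,0,0,0,0,0,0,0,0,0,0,0,0,0,0,0,0,0,0,0,0,0],
  "hand": 0
}}

```text
clock: 6.55
eef_pos: [0.4608, -0.0075, 0.0093]
tool_rot: [0.09, 0.996, 0.0, 0.001]
ft_force: [-1.4, 0.0, 5.6]
grip_width: 0.0625
```

Request:
{"api": "play_rows", "payload": {
  "plan": [0,0,-5,0,0,0,0,0,-10,0,0,0,0,0,-20,0,0,0,0,0,-30,0,0,0,0,0,-30,0,0,0,0,0,-25,0,0,0,0,0,0,0,0,0]
}}

```text
clock: 7.42
eef_pos: [0.4618, -0.0078, 0.1305]
tool_rot: [0.09, 0.996, 0.0, 0.003]
ft_force: [0.9, 0.4, -2.3]
grip_width: 0.0625
```

```bash
python3 -c "
from h import *
a=np.radians(-5.9); bx=520.7-35*np.cos(a); by=-314.1-35*np.sin(a); print(bx,by)
plan([bx,by,60],84.1)
c=bot.camera('wrist'); save('w2',c)
"
```

```text
485.88540140089896 -310.5022612124464
t 7.42 tcp [461.8  -7.8 130.5] xdir 169.7 ydir 79.7 tilt 0.0051 w 62.5 F [ 0.9  0.4 -2.3] j1 -0.02 j6 0.16
turn z -0.0768 shift [ -54.7 -298.7   70.6] tiltfix [0.0004 0.0051 0.    ]
```

View pics/w2.png

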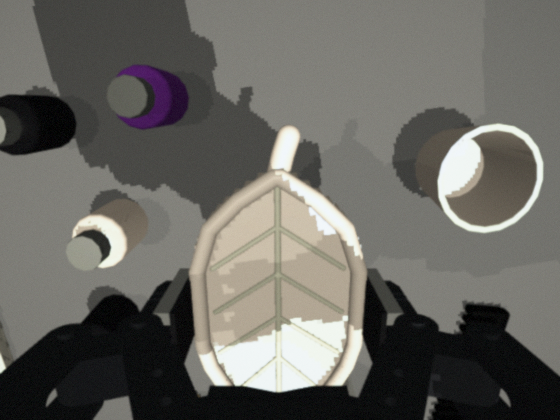

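Dish is held level between the pads, at (278,280).

Request:
{"api": "play_rows", "payload": {
  "plan": [0,0,0,0,0,-0.077,-5.5,-30,0,0,0,0,-5.5,-30,0,0,0,0,-5.5,-30,0,0,0,0,-5.5,-30,0,0,0,0,-5.5,-30,0,0,0,0,-5.5,-30,0,0,0,0,-5.5,-30,0,0,0,0,-5.5,-30,0,0,0,0,-5.5,-30,0,0,0,0,-5.2,-28.7,0,0,0,0,0,0,20,0,0,0,0,0,20,0,0,0,0,0,0,0,0,0,0,0,0,0,0,0]
}}

```text
clock: 9.35
eef_pos: [0.4836, -0.3102, 0.0879]
tool_rot: [0.051, 0.999, 0.0, -0.001]
ft_force: [0.4, -0.1, -2.2]
grip_width: 0.0625
```

```bash
python3 -c "
from h import *
plan([485.9,-310.5,14],84.1)
c=bot.camera('wrist'); save('w3',c)
c=bot.camera('top'); save('t3',c,(150,320,340,500),3)
"
```

```text
t 9.35 tcp [ 483.6 -310.2   87.9] xdir 174.1 ydir 84.1 tilt 0.0012 w 62.5 F [ 0.4 -0.1 -2.2] j1 -0.57 j6 -0.47
turn z 0.0004 shift [-2.3 -0.1 73.8] tiltfix [ 0.0005 -0.001   0.    ]
```

View pics/w3.png

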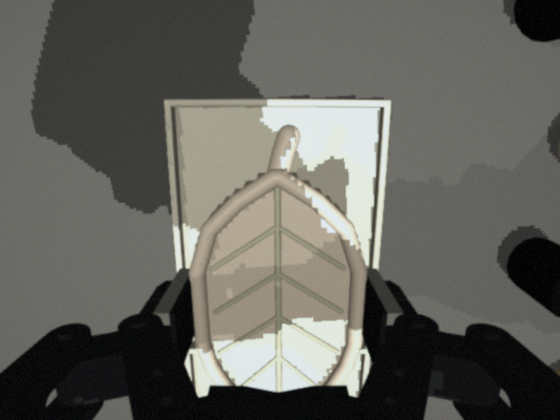

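Tray bay lies symmetric around the dish. Lowering.

Request:
{"api": "play_rows", "payload": {
  "plan": [-2,0,20,0,0,0,0,0,20,0,0,0,0,0,15,0,0,0,0,0,8,0,0,0,0,0,4,0,0,0,0,0,3,0,0,0,0,0,0,0,0,0,0,0,0,0,0,0]
}}

```text
clock: 10.45
eef_pos: [0.4861, -0.3109, 0.0187]
tool_rot: [0.051, 0.999, -0.0, 0.0]
ft_force: [0.4, -0.3, -1.3]
grip_width: 0.0623
```

Request:
{"api": "play_rows", "payload": {
  "plan": [0,0,2,0,0,0,0,0,1.5,0,0,0,0,0,0,0,0,0,0,0,0,0,0,0]
}}

```text
clock: 10.95
eef_pos: [0.4858, -0.3107, 0.0148]
tool_rot: [0.051, 0.999, 0.0, -0.0]
ft_force: [-0.5, 0.9, -1.6]
grip_width: 0.0623
```

Request:
{"api": "play_rows", "payload": {
  "plan": [0,0,1.2,0,0,0,0,0,0,0,0,0,0,0,0,0,0,0]
}}

```text
clock: 11.32
eef_pos: [0.4858, -0.3107, 0.0136]
tool_rot: [0.051, 0.999, 0.0, -0.0]
ft_force: [-0.7, -0.0, -1.2]
grip_width: 0.0623
```

Request:
{"api": "play_rows", "payload": {
  "plan": [0,0,0.8,0,0,0,0,0,0,0,0,0,0,0,0,0,0,0]
}}

```text
clock: 11.7
eef_pos: [0.4859, -0.3107, 0.0133]
tool_rot: [0.051, 0.999, -0.0, 0.0]
ft_force: [-2.1, 1.2, 4.1]
grip_width: 0.0626
```

Contact. Release and rise.

Request:
{"api": "play_rows", "payload": {
  "plan": [0,0,0,0,0,0,0,0,0,0,0,0,0,0,0,0,0,0,0,0,0,0,0,0],
  "hand": 100
}}

```text
clock: 12.2
eef_pos: [0.4859, -0.3107, 0.0127]
tool_rot: [0.051, 0.999, 0.0, -0.0]
ft_force: [0.7, 0.0, 0.3]
grip_width: 0.0851
```

Request:
{"api": "play_rows", "payload": {
  "plan": [0,0,-10,0,0,0,0,0,-20,0,0,0,0,0,-30,0,0,0,0,0,-40,0,0,0,0,0,-40,0,0,0,0,0,-20,0,0,0,0,0,0,0,0,0]
}}

```text
clock: 13.08
eef_pos: [0.4872, -0.3115, 0.1756]
tool_rot: [0.051, 0.999, -0.001, 0.002]
ft_force: [0.1, -0.4, 0.1]
grip_width: 0.0853
```

```bash
python3 -c "
from h import *
state()
c=bot.camera('wrist'); save('w4',c)
for d in bot.outline_of('dish_mid','wrist')[:2]:
    P,_,_=cloud(c,d['mask']); P=P[P[:,2]>.009]; print(d['p'],len(P),rect(P),np.percentile(P[:,2],[5,50,95]))
c=bot.camera('top')
for d in bot.outline_of('soap_mid','top')[:2]:
    P,_,_=cloud(c,d['mask']); P=P[P[:,2]>.022]; print(d['p'],len(P),rect(P))
a=rect(P); plan([634,-109.8,150],114)
plan([634,-109.8,150],114-180)
"
```

```text
t 13.07 tcp [ 487.2 -311.5  175.6] xdir 174.1 ydir 84.1 tilt 0.0056 w 85.3 F [ 0.1 -0.4  0.1] j1 -0.57 j6 -0.47
0.72 8889 (array([ 486.8, -311.3]), array([ 63.7, 129.4]), 83.2) [0.01764945 0.01917655 0.02496299]
0.61 356 (array([ 633.6, -109.6]), array([50. , 34.7]), 22.7)
t 13.28 tcp [ 485.  -310.2  171.4] xdir 174.1 ydir 84.1 tilt 0.0027 w 85.7 F [-0.4  0.7 -0.2] j1 -0.57 j6 -0.47
turn z -0.5217 shift [-217.6  122.4   21.3] tiltfix [ 0.0023 -0.0015  0.    ]
t 13.28 tcp [ 485.  -310.2  171.4] xdir 174.1 ydir 84.1 tilt 0.0027 w 85.7 F [-0.4  0.7 -0.2] j1 -0.57 j6 -0.47
turn z 2.6199 shift [ 217.6 -122.4   21.3] tiltfix [-0.0023  0.0015  0.    ]
```

View pics/w4.png

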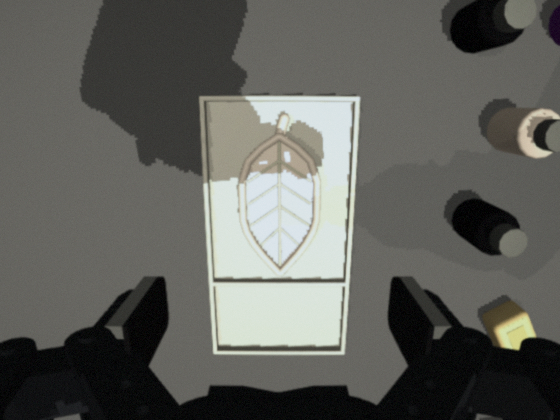

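Dish seated in the large bay, (280,205) in the wrist picture. Now the soap.

Request:
{"api": "play_rows", "payload": {
  "plan": [0,0,0,0,0,-0.174,0,0,0,0,0,-0.174,0,0,0,0,0,-0.174,-27.2,15.3,0,0,0,0,-27.2,15.3,0,0,0,0,-27.2,15.3,0,0,0,0,-27.2,15.3,0,0,0,0,-27.2,15.3,0,0,0,0,-27.2,15.3,0,0,0,0,-27.2,15.3,0,0,0,0,-27.2,15.3,0,0,0,0,0,0,0,0,0,0,0,0,0,0,0,0]
}}

```text
clock: 14.9
eef_pos: [0.6339, -0.1104, 0.1714]
tool_rot: [-0.208, 0.978, 0.0, -0.001]
ft_force: [0.6, -0.6, -0.3]
grip_width: 0.0856
```

```bash
python3 -c "
from h import *
c=bot.camera('wrist'); save('w5',c)
for d in bot.outline_of('soap_mid','wrist')[:2]:
    P,_,_=cloud(c,d['mask']); print(np.percentile(P[:,2],[2,50,98])); P=P[P[:,2]>.02]; print(d['p'],len(P),rect(P))
    (x,y),_,_=cv2.minAreaRect((P[:,:2]*1000).astype(np.float32))
    plan([x,y,18],114)
"
```

```text
(no output)
```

View pics/w5.png

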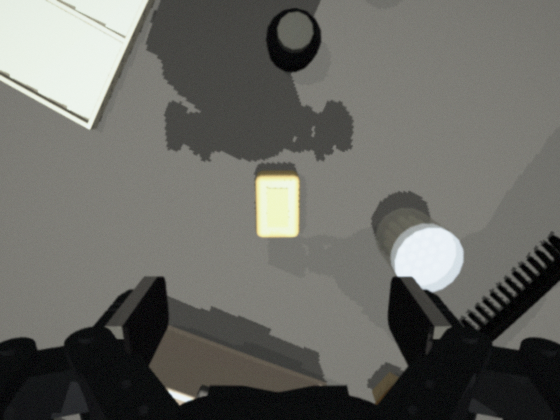

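```bash
python3 -c "
from h import *
c=bot.camera('wrist')
P,r,cc=cloud(c); f=c['frame'][r,cc].astype(int)
s=(r>165)&(r<250)&(cc>240)&(cc<315)&(P[:,2]>.02); print(s.sum(),rect(P[s])); (x,y),_,_=cv2.minAreaRect((P[s][:,:2]*1000).astype(np.float32))
plan([x,y,18],114)
o=bot.camera('top'); P,r,cc=cloud(o); s=(r<135)&(cc>265)&(cc<375)&(P[:,2]>.03)&(P[:,0]>.68); print('box',P[s].min(0),P[s].max(0)); Q=P[s]; print(Q[np.argsort(Q[:,0])[:5]])
"
```

```text
2744 (array([ 635.5, -110.7]), array([48.7, 33.7]), 23.3)
t 15.05 tcp [ 634.1 -111.2  172.5] xdir -156.1 ydir 113.9 tilt 0.0009 w 85.0 F [-0.1  0.6 -0.7] j1 -0.17 j6 -0.59
turn z -0.0010 shift [ -1.6  -0.2 154.5] tiltfix [ 0.0004 -0.0009  0.    ]
box [ 0.76416661 -0.16534703  0.03000446] [0.87682175 0.00867844 0.10332257]
[[ 0.76416661 -0.0567463   0.08448203]
 [ 0.76433627 -0.06696032  0.08427127]
 [ 0.76436591 -0.06493183  0.08415735]
 [ 0.76437093 -0.09344041  0.08477642]
 [ 0.76451795 -0.09552694  0.08446734]]
```

Request:
{"api": "play_rows", "payload": {
  "plan": [-1,0,20,0,0,0,0,0,30,0,0,0,0,0,30,0,0,0,0,0,30,0,0,0,0,0,23,0,0,0,0,0,14,0,0,0,0,0,5,0,0,0,0,0,0,0,0,0]
}}

```text
clock: 16.1
eef_pos: [0.636, -0.1101, 0.0212]
tool_rot: [-0.208, 0.978, -0.0, 0.0]
ft_force: [0.2, 0.4, 0.3]
grip_width: 0.0855
```

Request:
{"api": "play_rows", "payload": {
  "plan": [0,0,0,0,0,0,0,0,0,0,0,0,0,0,0,0,0,0,0,0,0,0,0,0,0,0,0,0,0,0,0,0,0,0,0,0],
  "hand": 0
}}

```text
clock: 16.85
eef_pos: [0.6364, -0.11, 0.0217]
tool_rot: [-0.208, 0.978, -0.0, 0.001]
ft_force: [0.4, -0.3, 6.1]
grip_width: 0.0326
```

Request:
{"api": "play_rows", "payload": {
  "plan": [0,0,-10,0,0,0,0,0,-20,0,0,0,0,0,-30,0,0,0,0,0,-30,0,0,0,0,0,-30,0,0,0,0,0,0,0,0,0]
}}

```text
clock: 17.6
eef_pos: [0.6373, -0.1102, 0.1438]
tool_rot: [-0.208, 0.978, -0.001, 0.003]
ft_force: [0.5, -0.5, -1.0]
grip_width: 0.0325
```

```bash
python3 -c "
from h import *
plan([486.6,-311.2,90],84)
c=bot.camera('wrist'); save('w6',c)
"
```

```text
t 17.60 tcp [ 637.3 -110.2  143.8] xdir -156.0 ydir 114.0 tilt 0.0054 w 32.5 F [ 0.5 -0.5 -1. ] j1 -0.17 j6 -0.59
turn z 0.5239 shift [ 129.2 -215.6   53.2] tiltfix [-0.0004  0.0054  0.    ]
```

View pics/w6.png

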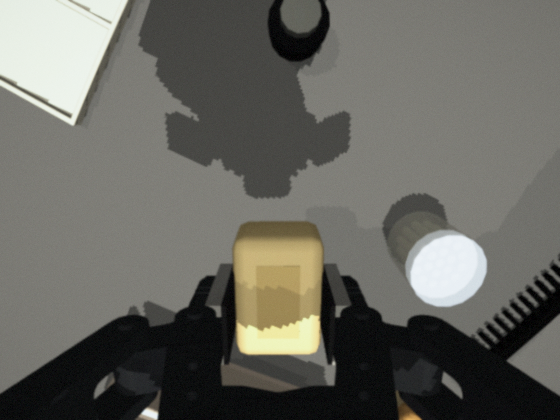

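Soap gripped squarely at (278,290).

Request:
{"api": "play_rows", "payload": {
  "plan": [0,0,0,0,0,0.175,0,0,0,0,0,0.175,0,0,0,0,0,0.174,16,-27,0,0,0,0,16,-27,0,0,0,0,16,-27,0,0,0,0,16,-27,0,0,0,0,16,-27,0,0,0,0,16,-27,0,0,0,0,16,-27,0,0,0,0,16,-27,0,0,0,0,0,0,20,0,0,0,0,0,20,0,0,0,0,0,0,0,0,0,0,0,0,0,0,0]
}}

```text
clock: 19.52
eef_pos: [0.4856, -0.3111, 0.1004]
tool_rot: [0.052, 0.999, 0.0, -0.001]
ft_force: [0.5, 0.1, 1.1]
grip_width: 0.0323
```

```bash
python3 -c "
from h import *
plan([486.6,-311.2,42],84)
c=bot.camera('wrist'); save('w7',c)
"
```

```text
t 19.52 tcp [ 485.6 -311.1  100.4] xdir 174.0 ydir 84.0 tilt 0.0013 w 32.3 F [0.5 0.1 1.1] j1 -0.57 j6 -0.47
turn z 0.0001 shift [-1.1 -0.1 58.4] tiltfix [ 0.0005 -0.0011  0.    ]
```

View pics/w7.png

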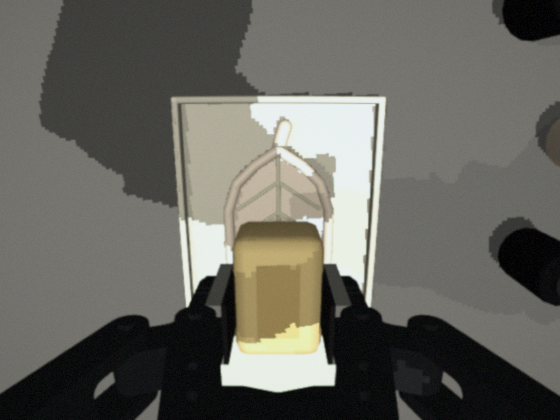

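Request:
{"api": "play_rows", "payload": {
  "plan": [-1,0,20,0,0,0,0,0,20,0,0,0,0,0,10,0,0,0,0,0,5,0,0,0,0,0,3,0,0,0,0,0,0,0,0,0,0,0,0,0,0,0]
}}

```text
clock: 20.45
eef_pos: [0.4872, -0.3117, 0.0434]
tool_rot: [0.052, 0.999, -0.0, 0.0]
ft_force: [0.7, -0.2, -0.4]
grip_width: 0.0329
```

Request:
{"api": "play_rows", "payload": {
  "plan": [0,0,1.5,0,0,0,0,0,0,0,0,0,0,0,0,0,0,0]
}}

```text
clock: 20.82
eef_pos: [0.4868, -0.3114, 0.0413]
tool_rot: [0.052, 0.999, 0.0, -0.0]
ft_force: [-0.2, -0.1, -0.4]
grip_width: 0.0326
```

Request:
{"api": "play_rows", "payload": {
  "plan": [0,0,1,0,0,0,0,0,0,0,0,0,0,0,0,0,0,0]
}}

```text
clock: 21.2
eef_pos: [0.4868, -0.3114, 0.0403]
tool_rot: [0.052, 0.999, 0.0, -0.0]
ft_force: [-0.4, 0.4, -0.2]
grip_width: 0.0324
```

Request:
{"api": "play_rows", "payload": {
  "plan": [0,0,0.8,0,0,0,0,0,0,0,0,0,0,0,0,0,0,0]
}}

```text
clock: 21.58
eef_pos: [0.4869, -0.3115, 0.0397]
tool_rot: [0.052, 0.999, -0.0, 0.0]
ft_force: [-0.4, 0.4, 1.2]
grip_width: 0.0329
```

Request:
{"api": "play_rows", "payload": {
  "plan": [0,0,0.3,0,0,0,0,0,0,0,0,0]
}}

```text
clock: 21.82
eef_pos: [0.4869, -0.3115, 0.0396]
tool_rot: [0.052, 0.999, -0.0, 0.0]
ft_force: [-1.1, 1.2, 4.9]
grip_width: 0.0327
```

Request:
{"api": "play_rows", "payload": {
  "plan": [0,0,0,0,0,0,0,0,0,0,0,0,0,0,0,0,0,0,0,0,0,0,0,0,0,0,-10,0,0,0,0,0,-20,0,0,0,0,0,-30,0,0,0,0,0,-40,0,0,0,0,0,-35,0,0,0,0,0,0,0,0,0],
  "hand": 100
}}

```text
clock: 23.08
eef_pos: [0.4889, -0.3128, 0.1788]
tool_rot: [0.052, 0.999, -0.002, 0.004]
ft_force: [0.5, 0.6, -0.0]
grip_width: 0.0857
```

```bash
python3 -c "
from h import *
c=bot.camera('wrist'); save('w8',c)
P,r,cc=cloud(c)
s=(P[:,2]>.03)&(P[:,2]<.06)&(np.hypot(P[:,0]-.487,P[:,1]+.311)<.06); print(s.sum(),rect(P[s]),np.percentile(P[s][:,2],[5,50,95]))
s=(P[:,2]>.009)&(P[:,2]<.03)&(np.hypot(P[:,0]-.487,P[:,1]+.311)<.07)
for d in bot.outline_of('dish_mid','wrist')[:1]:
    Q,_,_=cloud(c,d['mask']); Q=Q[Q[:,2]>.009]; print(d['p'],rect(Q))
plan([450.3,-118.9,160],90)
"
```

```text
3085 (array([ 486.4, -311.8]), array([33.8, 49.2]), 83.5) [0.04221097 0.04646878 0.04791092]
0.71 (array([ 486.4, -311.3]), array([ 63.9, 128. ]), 86.0)
t 23.18 tcp [ 486.9 -311.5  174.8] xdir 174.0 ydir 84.0 tilt 0.0012 w 85.5 F [ 0.   0.2 -0.3] j1 -0.57 j6 -0.46
turn z -0.1048 shift [ 36.6 192.6  14.7] tiltfix [-0.0007  0.001   0.    ]
```

View pics/w8.png

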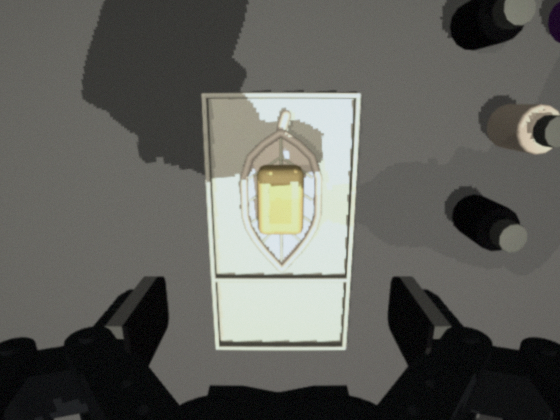

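Soap flat in the middle of the dish (281,200). Now the white bottle.

Request:
{"api": "play_rows", "payload": {
  "plan": [0,0,0,0,0,-0.105,6,32,0,0,0,0,6,32,0,0,0,0,6,32,0,0,0,0,6,32,0,0,0,0,6,32,0,0,0,0,6,32,0,0,0,0,0,0,0,0,0,0,0,0,0,0,0,0]
}}

```text
clock: 24.3
eef_pos: [0.4505, -0.1196, 0.1735]
tool_rot: [-0.0, 1.0, -0.0, -0.001]
ft_force: [0.7, 0.4, -0.2]
grip_width: 0.0854
```

```bash
python3 -c "
from h import *
c=bot.camera('wrist'); save('w9',c)
P,r,cc=cloud(c)
for lo,hi in [(.058,.075),(.005,.07)]:
  s=(P[:,2]>lo)&(P[:,2]<hi)&(np.hypot(P[:,0]-.45,P[:,1]+.119)<.03); print(s.sum(),rect(P[s]))
plan([450.3,-118.9,30],90)
"
```

```text
817 (array([ 451.6, -120.5]), array([20.3, 21. ]), 89.5)
2196 (array([ 451.5, -120.5]), array([35.3, 34.7]), 0.5)
t 24.35 tcp [ 450.7 -120.   173.7] xdir 180.0 ydir 90.0 tilt 0.0009 w 85.3 F [-0.  -0.8 -0.2] j1 -0.26 j6 -0.26
turn z -0.0003 shift [  0.3   1.1 143.7] tiltfix [-0.0001 -0.0009 -0.    ]
```

View pics/w9.png

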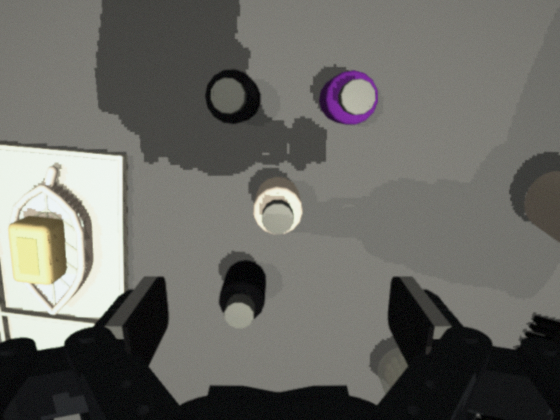

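Request:
{"api": "play_rows", "payload": {
  "plan": [0,0,20,0,0,0,0,0,30,0,0,0,0,0,30,0,0,0,0,0,30,0,0,0,0,0,24,0,0,0,0,0,14,0,0,0,0,0,5,0,0,0,0,0,0,0,0,0]
}}

```text
clock: 25.35
eef_pos: [0.4511, -0.1198, 0.0214]
tool_rot: [0.0, 1.0, -0.0, 0.0]
ft_force: [-0.9, -0.5, -0.5]
grip_width: 0.0851
```

Request:
{"api": "play_rows", "payload": {
  "plan": [0,0,0,0,0,0,0,0,0,0,0,0,0,0,0,0,0,0,0,0,0,0,0,0,0,0,0,0,0,0,0,0,0,0,0,0],
  "hand": 0
}}

```text
clock: 26.1
eef_pos: [0.4514, -0.1196, 0.022]
tool_rot: [-0.0, 1.0, -0.0, 0.001]
ft_force: [-0.5, 0.0, 5.1]
grip_width: 0.0344
```

Request:
{"api": "play_rows", "payload": {
  "plan": [0,0,-10,0,0,0,0,0,-20,0,0,0,0,0,-30,0,0,0,0,0,-40,0,0,0,0,0,-40,0,0,0,0,0,-10,0,0,0,0,0,0,0,0,0]
}}

```text
clock: 26.98
eef_pos: [0.4509, -0.1194, 0.1715]
tool_rot: [-0.0, 1.0, -0.0, 0.0]
ft_force: [-0.8, -0.1, -1.3]
grip_width: 0.0346
```

```bash
python3 -c "
from h import *
a=np.radians(-5.9); bx=520.7+77*np.cos(a); by=-314.1+77*np.sin(a); print(bx,by)
plan([bx,by,90],84.1)
c=bot.camera('wrist'); save('w10',c)
"
```

```text
597.2921169180224 -322.01502533261805
t 26.98 tcp [ 450.9 -119.4  171.5] xdir -180.0 ydir 90.0 tilt 0.0010 w 34.6 F [-0.8 -0.1 -1.3] j1 -0.26 j6 -0.26
turn z 0.1032 shift [-166.4 -186.4   81.7] tiltfix [-0.0001  0.001  -0.    ]
```

View pics/w10.png

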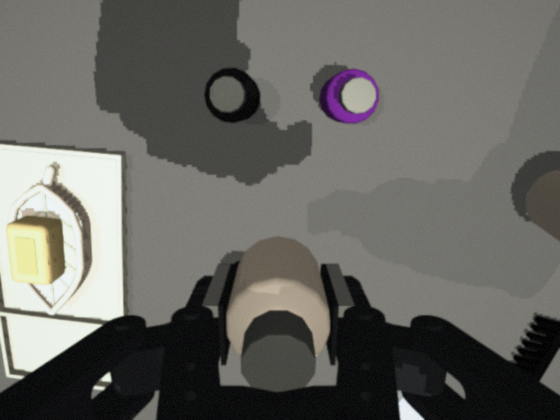

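White bottle held upright at (278,320).

Request:
{"api": "play_rows", "payload": {
  "plan": [0,0,0,0,0,0.103,-20.8,-23.3,0,0,0,0,-20.8,-23.3,0,0,0,0,-20.8,-23.3,0,0,0,0,-20.8,-23.3,0,0,0,0,-20.8,-23.3,0,0,0,0,-20.8,-23.3,0,0,0,0,-20.8,-23.3,0,0,0,0,-20.8,-23.3,0,0,0,0,0,0,30,0,0,0,0,0,30,0,0,0,0,0,20,0,0,0,0,0,0,0,0,0,0,0,0,0,0,0]
}}

```text
clock: 28.78
eef_pos: [0.597, -0.3219, 0.0907]
tool_rot: [0.051, 0.999, 0.0, -0.0]
ft_force: [0.3, -0.1, -0.7]
grip_width: 0.0344
```

```bash
python3 -c "
from h import *
plan([597.3,-322,26],84.1)
c=bot.camera('wrist'); save('w11',c)
"
```

```text
t 28.77 tcp [ 597.  -321.9   90.7] xdir 174.1 ydir 84.1 tilt 0.0010 w 34.4 F [ 0.3 -0.1 -0.7] j1 -0.49 j6 -0.39
turn z 0.0002 shift [-0.4 -0.1 64.7] tiltfix [ 0.0003 -0.001   0.    ]
```

View pics/w11.png

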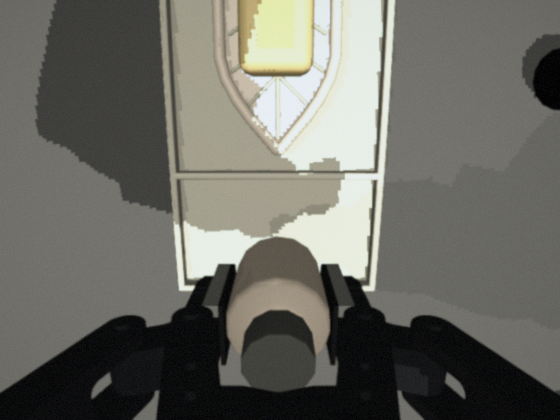

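Over the small bay. Lowering (contact expected at TCP z ≈ 26).

Request:
{"api": "play_rows", "payload": {
  "plan": [0,0,20,0,0,0,0,0,20,0,0,0,0,0,12,0,0,0,0,0,6,0,0,0,0,0,4,0,0,0,0,0,1,0,0,0,0,0,0,0,0,0,0,0,0,0,0,0]
}}

```text
clock: 29.82
eef_pos: [0.5974, -0.3221, 0.0287]
tool_rot: [0.051, 0.999, -0.0, 0.0]
ft_force: [0.6, -0.8, -0.4]
grip_width: 0.0346
```

Request:
{"api": "play_rows", "payload": {
  "plan": [0,0,1,0,0,0,0,0,0,0,0,0,0,0,0,0,0,0]
}}

```text
clock: 30.2
eef_pos: [0.5971, -0.3219, 0.0272]
tool_rot: [0.051, 0.999, 0.0, -0.0]
ft_force: [-0.3, -0.7, -0.6]
grip_width: 0.0344
```

Request:
{"api": "play_rows", "payload": {
  "plan": [0,0,0.8,0,0,0,0,0,0,0,0,0,0,0,0,0,0,0]
}}

```text
clock: 30.58
eef_pos: [0.5971, -0.3219, 0.0263]
tool_rot: [0.051, 0.999, 0.0, -0.0]
ft_force: [-0.6, -0.1, -0.7]
grip_width: 0.0343
```

Request:
{"api": "play_rows", "payload": {
  "plan": [0,0,0.7,0,0,0,0,0,0,0,0,0,0,0,0,0,0,0]
}}

```text
clock: 30.95
eef_pos: [0.5972, -0.322, 0.0261]
tool_rot: [0.051, 0.999, -0.0, 0.0]
ft_force: [-0.7, 1.5, 1.8]
grip_width: 0.0342
```

Request:
{"api": "play_rows", "payload": {
  "plan": [0,0,0,0,0,0,0,0,0,0,0,0,0,0,0,0,0,0,0,0,0,0,0,0,0,0,-10,0,0,0,0,0,-20,0,0,0,0,0,-30,0,0,0,0,0,-40,0,0,0,0,0,-50,0,0,0,0,0,-20,0,0,0,0,0,0,0,0,0],
  "hand": 75
}}

```text
clock: 32.33
eef_pos: [0.5985, -0.3227, 0.1992]
tool_rot: [0.051, 0.999, -0.001, 0.003]
ft_force: [-0.1, -0.3, -0.2]
grip_width: 0.0643
```

```bash
python3 -c "
from h import *
c=bot.camera('wrist'); save('w12',c)
P,r,cc=cloud(c)
s=(P[:,2]>.061)&(P[:,2]<.08)&(np.hypot(P[:,0]-.597,P[:,1]+.322)<.03); print(s.sum(),rect(P[s]),np.percentile(P[s][:,2],[5,50,95]))
s=(P[:,2]>.01)&(P[:,2]<.08)&(np.hypot(P[:,0]-.597,P[:,1]+.322)<.03); print(s.sum(),rect(P[s]))
c=bot.camera('top')
for q in ['swabs_mid','comb_mid']:
  for d in bot.outline_of(q,'top')[:1]:
    P,_,_=cloud(c,d['mask']); P=P[P[:,2]>(.052 if q[0]=='s' else .006)]; print(q,d['p'],len(P),rect(P))
plan([619,1.9,175],100-180)
plan([619,1.9,175],100)
"
```

```text
717 (array([ 597.8, -322.2]), array([20.4, 21.1]), 84.6) [0.0664183  0.06862398 0.06976307]
1887 (array([ 597.4, -322.4]), array([34.9, 34.8]), 80.4)
swabs_mid 0.75 481 (array([618.3,   2. ]), array([49.2, 49.3]), 46.3)
comb_mid 0.84 725 (array([634.9, 121.5]), array([ 33.9, 140.1]), 73.2)
t 32.52 tcp [ 596.3 -321.4  193.8] xdir 174.1 ydir 84.1 tilt 0.0034 w 63.8 F [-0.7  0.  -0.1] j1 -0.49 j6 -0.39
turn z 2.8643 shift [  78.6 -314.4   19.2] tiltfix [-0.0021  0.0027 -0.    ]
t 32.52 tcp [ 596.3 -321.4  193.8] xdir 174.1 ydir 84.1 tilt 0.0034 w 63.8 F [-0.7  0.  -0.1] j1 -0.49 j6 -0.39
turn z -0.2773 shift [-78.6 314.4  19.2] tiltfix [ 0.0021 -0.0027 -0.    ]
```

View pics/w12.png

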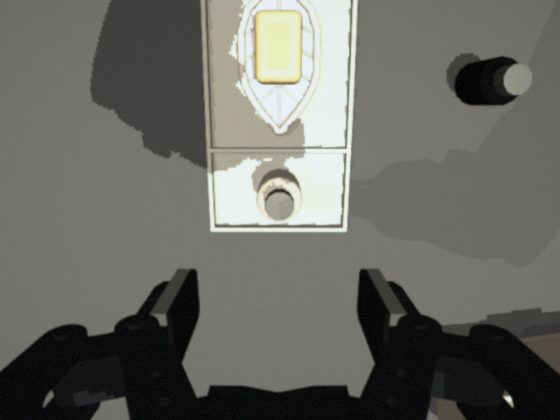

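Bottle stands in the small bay at (280,200). Next the comb.

```bash
python3 -c "
from h import *
plan([634.8,121.4,170],73.2)
"
```

```text
t 32.52 tcp [ 596.3 -321.4  193.8] xdir 174.1 ydir 84.1 tilt 0.0034 w 63.8 F [-0.7  0.  -0.1] j1 -0.49 j6 -0.39
turn z 0.1904 shift [ 91.  435.1  24.4] tiltfix [ 0.0007 -0.0034  0.    ]
```

Request:
{"api": "play_rows", "payload": {
  "plan": [0,0,0,0,0,0.1,0,0,0,0,0,0.09,9.1,43.5,2,0,0,0,9.1,43.5,2,0,0,0,9.1,43.5,2,0,0,0,9.1,43.5,2,0,0,0,9.1,43.5,2,0,0,0,9.1,43.5,2,0,0,0,9.1,43.5,2,0,0,0,9.1,43.5,2,0,0,0,9.1,43.5,2,0,0,0,9.1,43.5,2,0,0,0,0,0,0,0,0,0,0,0,0,0,0,0]
}}

```text
clock: 34.28
eef_pos: [0.6348, 0.1206, 0.1743]
tool_rot: [0.146, 0.989, -0.001, -0.001]
ft_force: [0.0, 0.5, -0.4]
grip_width: 0.064
```

```bash
python3 -c "
from h import *
c=bot.camera('wrist'); save('w13',c)
for d in bot.outline_of('comb_mid','wrist')[:1]:
    P,_,_=cloud(c,d['mask']); P=P[P[:,2]>.006]; print(d['p'],len(P),rect(P))
plan([634.8,121.4,12],73.2)
"
```

```text
0.4 4603 (array([561. , 296.1]), array([130.9, 149.5]), 9.3)
t 34.38 tcp [635.2 119.6 175. ] xdir 163.1 ydir 73.1 tilt 0.0015 w 64.1 F [ 0.1 -0.3  0.7] j1 0.19 j6 0.48
turn z -0.0010 shift [  0.8   1.7 163. ] tiltfix [-0.0009 -0.0011 -0.    ]
```

View pics/w13.png

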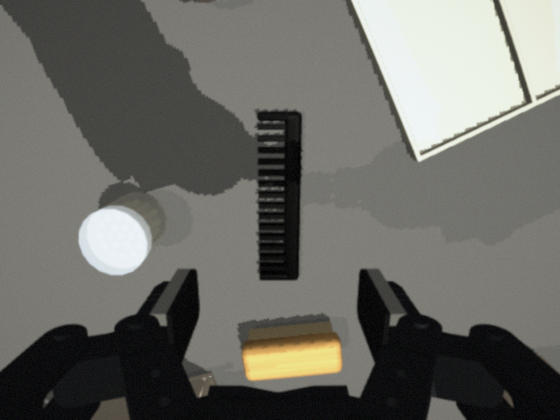

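Comb (279,195) lies centred and aligned with the jaws (the network's comb mask in this view was on the tray, ignored).

Request:
{"api": "play_rows", "payload": {
  "plan": [0,1.5,30,0,0,0,0,0,30,0,0,0,0,0,30,0,0,0,0,0,30,0,0,0,0,0,24,0,0,0,0,0,12,0,0,0,0,0,5,0,0,0,0,0,1,0,0,0,0,0,0,0,0,0]
}}

```text
clock: 35.5
eef_pos: [0.6368, 0.1224, 0.0148]
tool_rot: [0.146, 0.989, 0.0, 0.001]
ft_force: [0.3, -0.8, -0.3]
grip_width: 0.0642
```

Request:
{"api": "play_rows", "payload": {
  "plan": [0,0,0,0,0,0,0,0,0,0,0,0,0,0,0,0,0,0,0,0,0,0,0,0,0,0,0,0,0,0],
  "hand": 0
}}

```text
clock: 36.12
eef_pos: [0.6367, 0.1225, 0.0148]
tool_rot: [0.146, 0.989, 0.0, 0.001]
ft_force: [-1.0, 0.8, 5.2]
grip_width: 0.032
```

Request:
{"api": "play_rows", "payload": {
  "plan": [0,0,-5,0,0,0,0,0,-10,0,0,0,0,0,-20,0,0,0,0,0,-30,0,0,0,0,0,-40,0,0,0,0,0,-20,0,0,0,0,0,0,0,0,0]
}}

```text
clock: 37.0
eef_pos: [0.6375, 0.1225, 0.1414]
tool_rot: [0.146, 0.989, 0.001, 0.002]
ft_force: [0.2, 0.4, -0.6]
grip_width: 0.0319
```

```bash
python3 -c "
from h import *
a=np.radians(9.8); R2=np.array([[np.cos(a),-np.sin(a)],[np.sin(a),np.cos(a)]])
t=np.array([535.6,306.4]); p=t+R2@[0,-36]; print(p, t+R2@[0,50])
plan([*p,60],99.8)
c=bot.camera('wrist'); save('w14',c)
"
```

```text
[541.72754197 270.92531565] [527.08952504 355.67039492]
t 37.00 tcp [637.5 122.5 141.4] xdir 163.2 ydir 73.2 tilt 0.0050 w 31.9 F [ 0.2  0.4 -0.6] j1 0.19 j6 0.48
turn z -0.4638 shift [ 69.5 162.5  81. ] tiltfix [0.0001 0.005  0.    ]
```

View pics/w14.png

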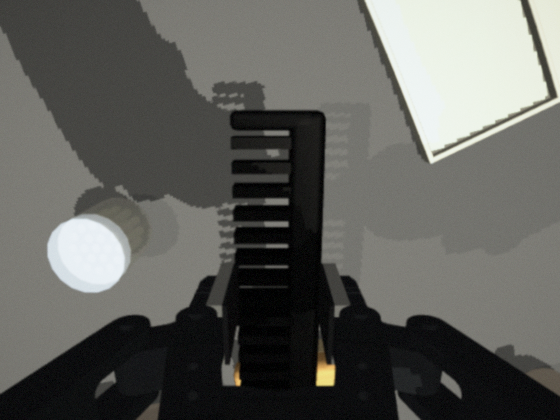

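Request:
{"api": "play_rows", "payload": {
  "plan": [0,0,0,0,0,-0.155,0,0,0,0,0,-0.155,0,0,0,0,0,-0.154,11.6,27.1,0,0,0,0,11.6,27.1,0,0,0,0,11.6,27.1,0,0,0,0,11.6,27.1,0,0,0,0,11.6,27.1,0,0,0,0,11.6,27.1,0,0,0,0,0,0,30,0,0,0,0,0,30,0,0,0,0,0,0,0,0,0,0,0,0,0,0,0]
}}

```text
clock: 38.67
eef_pos: [0.5397, 0.2705, 0.0786]
tool_rot: [-0.085, 0.996, -0.0, -0.0]
ft_force: [0.0, 0.1, 0.4]
grip_width: 0.0318
```

```bash
python3 -c "
from h import *
plan([541.7,270.9,19],99.8)
c=bot.camera('wrist'); save('w15',c)
"
```

```text
t 38.67 tcp [539.7 270.5  78.6] xdir -170.2 ydir 99.8 tilt 0.0007 w 31.8 F [0.  0.1 0.4] j1 0.46 j6 0.29
turn z 0.0000 shift [-2.1  0.  59.6] tiltfix [-0.0002 -0.0007 -0.    ]
```

View pics/w15.png

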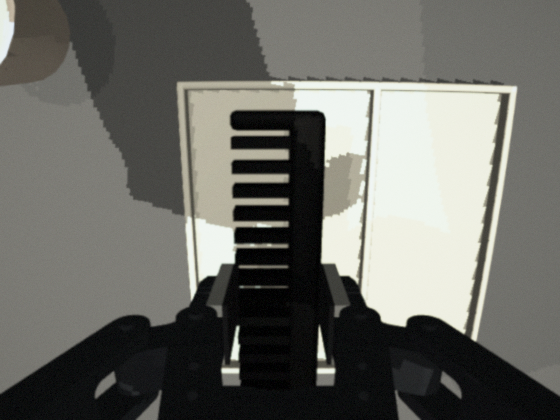

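Request:
{"api": "play_rows", "payload": {
  "plan": [-2,0,20,0,0,0,0,0,20,0,0,0,0,0,10,0,0,0,0,0,5,0,0,0,0,0,2.5,0,0,0,0,0,0,0,0,0,0,0,0,0,0,0]
}}

```text
clock: 39.6
eef_pos: [0.5421, 0.2712, 0.0218]
tool_rot: [-0.085, 0.996, 0.0, 0.0]
ft_force: [-1.7, -0.5, -0.8]
grip_width: 0.0319
```

Request:
{"api": "play_rows", "payload": {
  "plan": [0,0,1,0,0,0,0,0,0,0,0,0,0,0,0,0,0,0]
}}

```text
clock: 39.98
eef_pos: [0.5417, 0.271, 0.0202]
tool_rot: [-0.086, 0.996, 0.0, 0.0]
ft_force: [0.2, 0.1, -0.4]
grip_width: 0.0326
```

Request:
{"api": "play_rows", "payload": {
  "plan": [0,0,0.8,0,0,0,0,0,0,0,0,0,0,0,0,0,0,0]
}}

```text
clock: 40.35
eef_pos: [0.5417, 0.271, 0.0194]
tool_rot: [-0.085, 0.996, -0.0, -0.0]
ft_force: [0.7, 0.1, 0.2]
grip_width: 0.0321
```

Request:
{"api": "play_rows", "payload": {
  "plan": [0,0,0.8,0,0,0,0,0,0,0,0,0,0,0,0,0,0,0]
}}

```text
clock: 40.72
eef_pos: [0.5418, 0.271, 0.0188]
tool_rot: [-0.086, 0.996, 0.0, 0.0]
ft_force: [-0.1, -0.8, 0.7]
grip_width: 0.0319
```

Request:
{"api": "play_rows", "payload": {
  "plan": [0,0,0.3,0,0,0,0,0,0,0,0,0]
}}

```text
clock: 40.98
eef_pos: [0.5418, 0.271, 0.0188]
tool_rot: [-0.086, 0.996, 0.0, 0.0]
ft_force: [-2.0, -1.1, 5.0]
grip_width: 0.0319
```

Request:
{"api": "play_rows", "payload": {
  "plan": [0,0,0,0,0,0,0,0,0,0,0,0,0,0,0,0,0,0,0,0,-5,0,0,0,0,0,-15,0,0,0,0,0,-30,0,0,0,0,0,-40,0,0,0,0,0,-50,0,0,0,0,0,-20,0,0,0,0,0,0,0,0,0],
  "hand": 55
}}

```text
clock: 42.22
eef_pos: [0.5432, 0.2717, 0.1819]
tool_rot: [-0.086, 0.996, 0.001, 0.003]
ft_force: [0.2, -0.6, 0.9]
grip_width: 0.0471
```

```bash
python3 -c "
from h import *
c=bot.camera('wrist'); save('w16',c)
P,r,cc=cloud(c); f=c['frame'][r,cc].astype(int).sum(1)
s=(np.hypot(P[:,0]-.541,P[:,1]-.271)<.078)&(P[:,2]>.01)&(P[:,2]<.025)&(f<200); print(s.sum(),rect(P[s]),np.percentile(P[s][:,2],[5,50,95]))
plan([618.6,1.9,175],9.8)
plan([618.6,1.9,175],-170.2)
"
```

```text
4694 (array([542. , 270.7]), array([137.4,  33.1]), 9.6) [0.01274598 0.0159409  0.01758932]
t 42.27 tcp [542.2 271.2 179.7] xdir -170.2 ydir 99.8 tilt 0.0027 w 46.8 F [-0.4 -0.2 -0.5] j1 0.46 j6 0.29
turn z 1.5710 shift [-278.4   29.5    4.5] tiltfix [ 0.0026 -0.0008  0.    ]
t 42.27 tcp [542.2 271.2 179.7] xdir -170.2 ydir 99.8 tilt 0.0027 w 46.8 F [-0.4 -0.2 -0.5] j1 0.46 j6 0.29
turn z -1.5706 shift [278.4 -29.5   4.5] tiltfix [-0.0026  0.0008  0.    ]
```

View pics/w16.png

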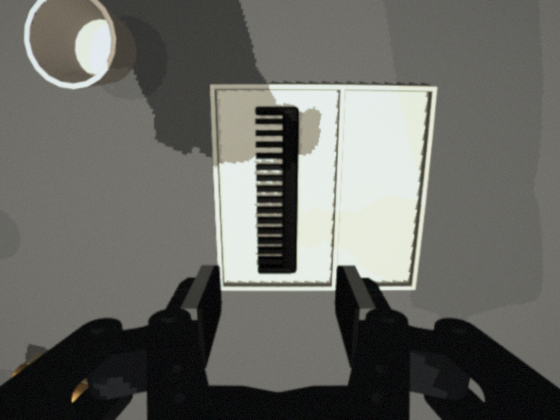

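Comb lies flat in the wide bay (277,190). Now the swab dispenser, jaws along the tray's x.

Request:
{"api": "play_rows", "payload": {
  "plan": [0,0,0,0,0,0.1745,0,0,0,0,0,0.1745,0,0,0,0,0,0.1745,0,0,0,0,0,0.1745,0,0,0,0,0,0.1745,0,0,0,0,0,0.1745,0,0,0,0,0,0.1745,0,0,0,0,0,0.1745,0,0,0,0,0,0.1745,-34.8,3.7,0,0,0,0,-34.8,3.7,0,0,0,0,-34.8,3.7,0,0,0,0,-34.8,3.7,0,0,0,0,-34.8,3.7,0,0,0,0,-34.8,3.7,0,0,0,0,-34.8,3.7,0,0,0,0,-34.8,3.7,0,0,0,0,0,0,0,0,0,0,0,0,0,0,0,0],
  "hand": 100
}}

```text
clock: 44.65
eef_pos: [0.6174, 0.002, 0.1769]
tool_rot: [0.644, 0.765, -0.001, -0.001]
ft_force: [-1.0, -0.2, -0.2]
grip_width: 0.0858
```

```bash
python3 -c "
from h import *
c=bot.camera('wrist'); save('w17',c)
P,r,cc=cloud(c)
s=(np.hypot(P[:,0]-.619,P[:,1]-.002)<.04)&(P[:,2]>.052)&(P[:,2]<.075); print(s.sum(),rect(P[s]),np.percentile(P[s][:,2],[5,50,95]),cv2.minEnclosingCircle((P[s][:,:2]*1000).astype(np.float32)))
plan([619,1.9,25],9.8)
"
```

```text
4052 (array([620.6,   1.5]), array([50.1, 50.1]), 2.4) [0.0573679  0.05865223 0.05980134] ((620.5777587890625, 1.2559210062026978), 25.46221160888672)
t 44.70 tcp [617.6   2.5 177.2] xdir 99.9 ydir 9.9 tilt 0.0023 w 85.4 F [-0.4  0.2 -0.6] j1 0.00 j6 1.40
turn z 0.0012 shift [ -0.9   1.6 152.2] tiltfix [-0.0021 -0.0007  0.    ]
```

View pics/w17.png

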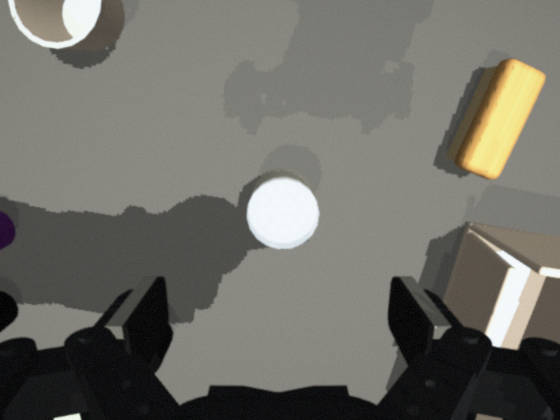

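Request:
{"api": "play_rows", "payload": {
  "plan": [-0.5,2,30,0,0,0,0,0,30,0,0,0,0,0,30,0,0,0,0,0,30,0,0,0,0,0,24,0,0,0,0,0,13,0,0,0,0,0,5,0,0,0,0,0,0,0,0,0,0,0,0,0,0,0]
}}

```text
clock: 45.82
eef_pos: [0.6213, 0.0017, 0.0175]
tool_rot: [0.644, 0.765, 0.001, 0.001]
ft_force: [0.4, 0.2, 0.4]
grip_width: 0.0852
```

Request:
{"api": "play_rows", "payload": {
  "plan": [0,0,0,0,0,0,0,0,0,0,0,0,0,0,0,0,0,0,0,0,0,0,0,0,0,0,0,0,0,0],
  "hand": 0
}}

```text
clock: 46.45
eef_pos: [0.6209, 0.0014, 0.0171]
tool_rot: [0.644, 0.765, 0.0, 0.0]
ft_force: [-1.8, -1.0, 6.3]
grip_width: 0.0486
```

Request:
{"api": "play_rows", "payload": {
  "plan": [0,0,-5,0,0,0,0,0,-10,0,0,0,0,0,-20,0,0,0,0,0,-30,0,0,0,0,0,-40,0,0,0,0,0,-40,0,0,0,0,0,0,0,0,0]
}}

```text
clock: 47.32
eef_pos: [0.6231, 0.0016, 0.1661]
tool_rot: [0.644, 0.765, 0.003, 0.003]
ft_force: [1.3, -0.8, -0.9]
grip_width: 0.0491
```

```bash
python3 -c "
from h import *
plan([527.1,355.7,90],9.8)
c=bot.camera('wrist'); save('w18',c)
"
```

```text
t 47.33 tcp [623.1   1.6 166.1] xdir 99.8 ydir 9.8 tilt 0.0088 w 49.1 F [ 1.3 -0.8 -0.9] j1 0.00 j6 1.40
turn z 0.0005 shift [365.4 -35.   75.3] tiltfix [0.0087 0.0014 0.    ]
```

View pics/w18.png

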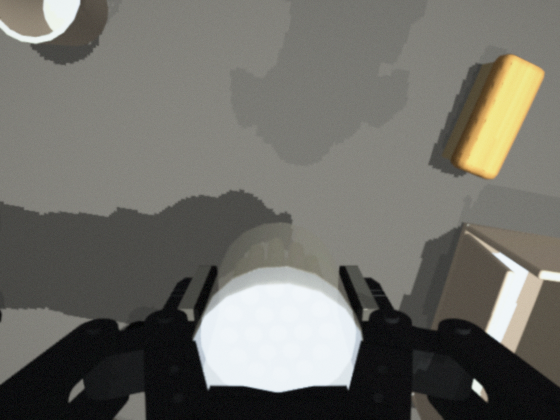

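Request:
{"api": "play_rows", "payload": {
  "plan": [36.5,-3.3,0,0,0,0,36.5,-3.3,0,0,0,0,36.5,-3.3,0,0,0,0,36.5,-3.3,0,0,0,0,36.5,-3.3,0,0,0,0,36.5,-3.3,0,0,0,0,36.5,-3.3,0,0,0,0,36.5,-3.3,0,0,0,0,36.5,-3.3,0,0,0,0,36.5,-3.3,0,0,0,0,0,0,30,0,0,0,0,0,30,0,0,0,0,0,15,0,0,0,0,0,0,0,0,0,0,0,0,0,0,0]
}}

```text
clock: 49.25
eef_pos: [0.5263, 0.3558, 0.0872]
tool_rot: [0.644, 0.765, 0.001, 0.0]
ft_force: [-0.4, 0.3, -0.7]
grip_width: 0.0488
```

```bash
python3 -c "
from h import *
plan([527.1,355.7,21],9.8)
c=bot.camera('wrist'); save('w19',c)
"
```

```text
t 49.25 tcp [526.3 355.8  87.2] xdir 99.8 ydir 9.8 tilt 0.0015 w 48.8 F [-0.4  0.3 -0.7] j1 0.59 j6 1.99
turn z 0.0001 shift [-0.2  0.7 66.2] tiltfix [ 0.0014 -0.0007 -0.    ]
```

View pics/w19.png

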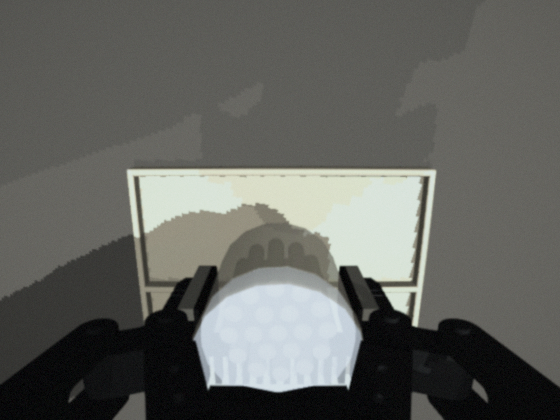

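Request:
{"api": "play_rows", "payload": {
  "plan": [0,0.7,20,0,0,0,0,0,20,0,0,0,0,0,14,0,0,0,0,0,6,0,0,0,0,0,3,0,0,0,0,0,0,0,0,0,0,0,0,0,0,0]
}}

```text
clock: 50.18
eef_pos: [0.5267, 0.356, 0.024]
tool_rot: [0.644, 0.765, 0.001, 0.0]
ft_force: [-0.1, -1.0, -0.9]
grip_width: 0.049
```

Request:
{"api": "play_rows", "payload": {
  "plan": [0,0,1.2,0,0,0,0,0,0,0,0,0,0,0,0,0,0,0]
}}

```text
clock: 50.55
eef_pos: [0.5263, 0.3557, 0.0222]
tool_rot: [0.644, 0.765, 0.0, 0.0]
ft_force: [-1.1, -0.3, -1.4]
grip_width: 0.0489
```

Request:
{"api": "play_rows", "payload": {
  "plan": [0,0,0.8,0,0,0,0,0,0,0,0,0,0,0,0,0,0,0]
}}

```text
clock: 50.92
eef_pos: [0.5263, 0.3557, 0.0213]
tool_rot: [0.644, 0.765, -0.0, -0.0]
ft_force: [-0.6, -0.1, -0.8]
grip_width: 0.0488
```

Request:
{"api": "play_rows", "payload": {
  "plan": [0,0,0.8,0,0,0,0,0,0,0,0,0,0,0,0,0,0,0]
}}

```text
clock: 51.3
eef_pos: [0.5264, 0.3557, 0.0211]
tool_rot: [0.644, 0.765, 0.0, 0.0]
ft_force: [-1.3, -0.7, 4.2]
grip_width: 0.0489
```

Contact; release and rise.

Request:
{"api": "play_rows", "payload": {
  "plan": [0,0,0,0,0,0,0,0,0,0,0,0,0,0,0,0,0,0,0,0,0,0,0,0,0,0,-10,0,0,0,0,0,-20,0,0,0,0,0,-30,0,0,0,0,0,-40,0,0,0,0,0,-50,0,0,0,0,0,-30,0,0,0,0,0,0,0,0,0,0,0,0,0,0,0],
  "hand": 90
}}

```text
clock: 52.8
eef_pos: [0.5259, 0.3555, 0.2001]
tool_rot: [0.644, 0.765, -0.0, -0.0]
ft_force: [-0.5, -0.0, -0.5]
grip_width: 0.0768
```

```bash
python3 -c "
from h import *
state()
c=bot.camera('wrist'); save('w20',c)
P,r,cc=cloud(c)
s=(np.hypot(P[:,0]-.527,P[:,1]-.356)<.04)&(P[:,2]>.055)&(P[:,2]<.08); print(s.sum(),rect(P[s]),np.percentile(P[s][:,2],[5,50,95]),cv2.minEnclosingCircle((P[s][:,:2]*1000).astype(np.float32)))
a=np.radians(9.8); q=rect(P[s])[0]-[535.6,306.4]; print('groom frame',q@np.array([[np.cos(a),-np.sin(a)],[np.sin(a),np.cos(a)]]))
c=bot.camera('top'); save('t20',c)
for q in ['tumbler','nail_brush','dish_mid','soap_mid','comb_mid','swabs_mid']:
  for d in bot.outline_of(q,'top')[:1]:
    P,_,_=cloud(c,d['mask']); print(q,d['p'],rect(P),P.mean(0).round(3),np.percentile(P[:,2],[5,50,95]).round(3))
"
```

```text
t 52.80 tcp [525.9 355.5 200.1] xdir 99.8 ydir 9.8 tilt 0.0008 w 76.8 F [-0.5 -0.  -0.5] j1 0.59 j6 1.99
3568 (array([526.2, 355.9]), array([50.6, 49.7]), 12.5) [0.06131578 0.06266072 0.06378566] ((526.3978271484375, 355.5641784667969), 25.514013290405273)
groom frame [-0.83746404 50.37766027]
tumbler 0.91 (array([453. , 119.5]), array([63.6, 59.4]), 45.4) [0.452 0.121 0.024] [0.002 0.012 0.055]
nail_brush 0.63 (array([774. ,  95.3]), array([91.7, 49.6]), 79.4) [0.763 0.093 0.032] [0.003 0.036 0.039]
dish_mid 0.96 (array([ 485.3, -305.8]), array([ 56.4, 124.5]), 79.7) [ 0.491 -0.303  0.019] [0.013 0.019 0.024]
soap_mid 0.96 (array([ 485.7, -309.8]), array([35.1, 50.8]), 85.6) [ 0.485 -0.307  0.043] [0.028 0.045 0.047]
comb_mid 0.7 (array([542.9, 272.7]), array([145.4,  37.7]), 10.0) [0.541 0.271 0.012] [0.002 0.013 0.017]
swabs_mid 0.68 (array([ 522. , -317.6]), array([130.6, 234.1]), 84.0) [ 0.522 -0.313  0.005] [0.001 0.004 0.012]
```

View pics/t20.png

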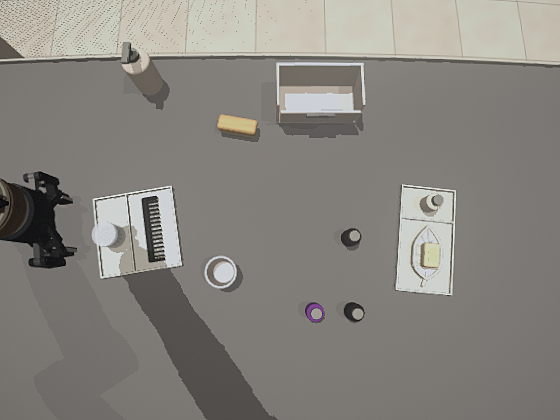

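View pics/w20.png

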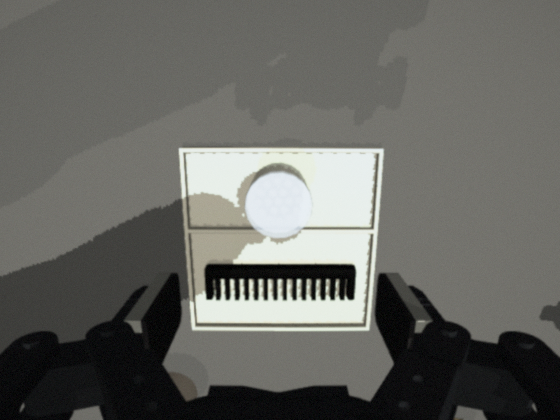

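All the kit items are in place: swabs at top pixel (105,235), comb (152,228), bottle (434,202), and soap on the dish (430,255). The tumbler and brush have not moved.

```bash
python3 -c "
from h import *
bot.job_done(); state()"
```

```text
the job is handed in; nothing more can be done
the job is handed in; nothing more can be done
```

Both kits are made up and the job is handed in, at about 53 s of the 128 s allowed. No verdict came back, so the results below rest on my own last measurements.

- **Bath kit:** The dish was lowered until it touched the floor of the large bay and then released. Its last wrist-camera position was about (486, -311) mm, which is the bay centre. The soap lies flat within about 1 mm of the dish's middle. The white bottle stands in the small bay at about (597, -322) mm, with its top at about 68 mm, as expected standing on the bay floor.
- **Grooming kit:** The comb lies flat in the wide bay at (542, 271) mm, in line with the tray. The swab dispenser stands in the narrow bay at (-1, 50) mm in the tray's frame, with its top at 62 mm.
- **Bystanders and look-alikes:** The tumbler, the nail brush and the black and purple bottles were where they started in the last top picture. The mask average for the tumbler and the brush changed by about 1 mm or less.

Some readings disagreed, and I went by the pictures and depth data instead:

- **Missed detections:** The network did not find the soap in one wrist view.
- **False detections:** It put the comb on the squarer tray once. In the final top view it put the swab dispenser on the long tray.
- **Final top view of the dish:** Its outline was partly hidden by the soap and read about 5 mm off the wrist measurement, still within tolerance.
- **Nail brush outline:** Its fitted rectangle shifted by about 8 mm because that mask was wider, although the average position of the points did not move.

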